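# Sort pipe couplings on a V-rail go/no-go gauge

### The arm

A 6-joint arm with a two-finger parallel gripper is mounted at the origin on the work surface. World frame = base frame: x ahead of the robot, y to its left, z up, the work surface at z = 0. Lengths are in m, angles in rad, forces in N, time in s.
With the tool pointing down it reaches from about 0.3 to 0.775 m from the base axis. Payload 14.6 kg.
Tool frame: the origin (TCP) lies at the very end of the fingers, on their centre line; the grasp point (between the pads) lies 19 mm behind it; z points along the fingers, y is the line along which they close (so a half turn about z gives the same grasp; the last joint's range is limited). The gripper opens to 85 mm and grips with 20 to 120 N. Pads are 22 mm wide; open, the fingers measure 114 mm over their backs; the gripper's body (76 mm by 85 mm) begins 54 mm behind the grasp point. The pads swing forward as they close: fully open they stand 13 mm farther back than shut.
Start: joints at [-1.323, 0.3, 1.521, -0, 1.321, -0.067], TCP at [0.17, -0.523, 0.231] pointing down, gripper open.
Joint ranges: [-3.03, 3.03], [-0.79, 2.21], [0.23, 2.52], [-1.04, 4.18], [0, 3.07], [-2.55, 2.55]. Speed limits (rad/s): [2.22, 2.22, 2.57, 3.14, 3.14, 3.14].

### API

Orientations are given as a rotation vector (axis times angle).
In Python, from plant import sensors, vision, finish_job gives the robot as it stands. The module is installed in compiled form; this text tells all that it offers.
- The arm moves only by the shell command python3 -m crank 'ROWS'. ROWS is JSON, a list of rows, each a list of 3 entries, a list of its own where there are three numbers: the shift along the world's x, y, z normalised to -1 to 1, where 1 is 500 mm, then the turn about the world's z normalised to -1 to 1, where 1 is 8 degrees, then the opening, from 0 (shut) to 1 (fully open). A call has 1 to 12 rows; each row shifts and turns the commanded pose from where the row before left it; what a row does not reach is not made up. A row lasts 1/8 s, in which the tool goes at most 62.5 mm and 10.7 degrees, less where a joint would pass 70% of its speed; a pose out of reach is approached as far as the arm can. A call with a number of a shift or a turn outside -1 to 1 is refused whole. A call with a gripper value outside its range is refused whole. The fingers move at their own pace and stop on an object; the grip force is fixed at half the most. Time passes only in rows, so rows that do not move let the fingers close. It gives the time, the measured TCP pose, the force, the opening and the grip force at its end, in the units of the state.
- sensors.sense(): the state, without advancing time (a new reading comes with each control period).
- vision.get_image(name): name is "scene" or "top" or "wrist"; returns a dict with "img" (400x640x3 uint8, blue, green, red), "intrinsics" (3x3 intrinsics, pixels), "R" (3x3) and "t" (3): a world point X has camera coordinates R X + t. Camera axes: x right, y down, z forward; pixel columns grow to the right and rows downward; lengths in m; the calibration is good to about 2 mm. A picture is of the moment at which its call begins. There is no depth.
- finish_job(): hands the job in; it is judged then, once.
The state is a dict: "clock": time; "joint_positions": joint angles; "qd": joint speeds; "joint_torque": joint torques, N m; "ee_pos": TCP position; "ee_rot": TCP orientation; "contact_force": force on the tool from outside, world axes, zero at the start; "moment": the same for the moment, N m; "width": opening from 0.0 (shut) to 1.0 (fully open); "grip_force": force on a finger pad.
Only numpy, scipy, OpenCV 4.12 (cv2) and the standard library are available. Lean on these libraries where they do the work, as an engineer would, in place of code of your own. Each camera call takes 0.05 s, during which the arm holds its last target. There are 200 camera calls.

### The job

Sort the three steel couplings on the sloping gauge: lay each in turn on the V-rail, end-on to the bridge, and let it slide down against it. Those that fit go under the bridge and stay in the covered catch box; lift the one that the bridge stops back off the rail and leave it lying or standing in the open reject carton. Leave the other things on the table where they are.

Things in the scene. Friction and masses are not known exactly. Their poses are not given: they have to be found in the camera images.
- gauge: The sloping gauge, fixed. Origin on the table under 'gate'; x: the horizontal direction in which its rail descends (roughly away from the robot), z up. An aluminium V-rail, 26 mm wide (fingers can straddle it), slopes 57 degrees from horizontal; couplings lie lengthwise in it and slide by their own weight. Dark base plate 6 mm thick, x -0.09 to 0.235 m, y +-0.055 m.
- gate (a point): Bottom of the V at the bridge's upper face, 130 mm above the table; axes as the gauge's. The rail runs 85 mm up the slope from here (towards the robot) and 12 mm down. The V's flanks rise 30 degrees sideways: square to the slope, the axis of a 34 mm coupling lies 19.6 mm above the V's bottom, of a 40 mm one 23.1 mm.
- bridge (a point): Middle of the lower edge of the dark steel bridge that crosses over the rail, 39.5 mm above the V's bottom, square to the slope; axes as the gauge's. The bridge is 96 mm wide, 8 mm thick, 30 mm tall, with 48 mm between its posts. A 34 mm coupling slides through under it; a 40 mm one stops, its lower end against it.
- stopped (a point): Where the centre of a 40 mm coupling rests when the bridge stops it: 40 mm up the slope from the bridge, 23.1 mm above the V's bottom, square to the slope; axes as the gauge's. Its axis then lies along the slope and its upper half can be grasped from both sides.
- catch (a point): Middle of the floor of the covered catch box below the bridge, 6 mm above the table; axes as the gauge's. Grey sides, see-through wire cover; a slippery white ramp leads down to the floor; inside 0.24 m (x) by 0.088 m (y), cover 75 mm above the table, rising at 57 degrees to the bridge. It can be entered only under the bridge.
- coupling_a_mid (a point): Centre (half-way up, on the axis) of one of three look-alike plain steel tube couplings, each 80 mm long and straight-sided, at first standing on end on the table. Outside diameter 34 mm or 40 mm: of the three, two are 34 and one is 40, in any place; the fit on the gauge tells. z runs along the tube's axis. 0.1 to 0.3 kg.
- coupling_b_mid (a point): Centre (half-way up, on the axis) of one of three look-alike plain steel tube couplings, each 80 mm long and straight-sided, at first standing on end on the table. Outside diameter 34 mm or 40 mm: of the three, two are 34 and one is 40, in any place; the fit on the gauge tells. z runs along the tube's axis. 0.1 to 0.3 kg.
- coupling_c_mid (a point): Centre (half-way up, on the axis) of one of three look-alike plain steel tube couplings, each 80 mm long and straight-sided, at first standing on end on the table. Outside diameter 34 mm or 40 mm: of the three, two are 34 and one is 40, in any place; the fit on the gauge tells. z runs along the tube's axis. 0.1 to 0.3 kg.
- reject_carton: Open, empty brown cardboard carton, 150 (x) by 140 (y) mm outside, 45 mm high, walls and bottom 5 mm, fixed. Origin under its centre.
- elbow: Black pipe elbow lying flat, two arms of 32 mm, about 34 mm high. Bystander, not to be disturbed. Origin under its corner.
- tee: Brass tee lying flat, 70 by 50 mm, 30 mm high. Bystander, not to be disturbed. Origin under the middle of its run.
- flange: Black pipe flange lying flat, 68 mm across, rim 7 mm, hub 36 mm across and 18 mm high. Bystander, not to be disturbed. Origin under its centre.
- pipe_cap: Black pipe cap, 38 mm across, 20 mm high. Bystander, not to be disturbed. Origin under its centre.
- paste_jar: Jar of jointing paste, 64 mm across, 75 mm high. Bystander, not to be disturbed. Origin under its centre.
- wrench: Wrench lying flat, 200 mm long, along its x. Bystander, not to be disturbed.

How it is judged:
By the outcome, as a careful person would: the job done as asked, in the order asked, and still so for the second after the job is handed in, with the robot touching nothing.
It also fails if it takes over 72 s, if anything falls off the work surface, if the arm or the gripper's body presses on something with over 40 N, if the wrist force passes 120 N, or if a joint passes its speed limit or range.

## Working session

There is one attempt and no reset: what is moved stays moved. The work goes in short steps, Python scripts to look and compute and a shell command to move; the robot and the scene stay as the last step left them, time stands still between calls to the robot, and variables do not carry over. Pictures are saved under pics/ and viewed, at most 10 in all, crops included, and the job is handed in when it is done.

```bash
mkdir -p pics; cat > h.py <<'E'
import numpy as np, cv2
from plant import sensors, vision, finish_job
def grab(n,tag):
    d=vision.get_image(n); np.savez(f'pics/{tag}.npz',**{k:d[k] for k in('img','intrinsics','R','t')}); cv2.imwrite(f'pics/{tag}.png',d['img']); return d
def load(tag): return np.load(f'pics/{tag}.npz')
def ray(d,uv):
    K,R,t=d['intrinsics'],d['R'],d['t']
    return -R.T@t, R.T@np.linalg.solve(K,[uv[0],uv[1],1.])
def onz(d,uv,z):
    o,v=ray(d,uv); return o+v*(z-o[2])/v[2]
def tri(*obs):
    A=np.zeros((3,3));b=np.zeros(3);L=[]
    for d,uv in obs:
        o,v=ray(d,uv);v=v/np.linalg.norm(v);P=np.eye(3)-np.outer(v,v);A+=P;b+=P@o;L.append((P,o))
    X=np.linalg.solve(A,b); return X,max(np.linalg.norm(P@(X-o)) for P,o in L)
def proj(d,X):
    p=d['intrinsics']@(d['R']@np.asarray(X)+d['t']); return p[:2]/p[2]
E
python3 - <<'E'
from h import *
for n in('scene','top','wrist'):
    d=grab(n,n+'0'); print(n,np.round(-d['R'].T@d['t'],3))
s=sensors.sense();print(s)
E
```

```text
scene [1.065 0.356 0.789]
top [ 0.453 -0.016  1.337]
wrist [ 0.246 -0.498  0.374]
{'clock': 0.15, 'joint_positions': array([-1.32259802e+00,  3.00353490e-01,  1.52142167e+00,  2.18046886e-05,
        1.32068934e+00, -6.65918011e-02]), 'qd': array([-8.31728925e-05, -1.29730220e-03, -9.74189435e-04, -7.32522697e-04,
       -1.27108029e-03, -7.37540496e-04]), 'joint_torque': array([ 2.18553337e-04, -5.43668568e+01, -3.61890006e+01, -1.19046013e-04,
        3.11402087e-03,  1.22431405e-05]), 'ee_pos': array([ 0.17025423, -0.52280794,  0.23085327]), 'ee_rot': array([-3.10190118e+00, -4.92287282e-01,  9.11136275e-05]), 'contact_force': array([ 1.64020002,  0.28508713, -0.12912522]), 'moment': array([0.02018695, 0.02617718, 0.01404149]), 'grip_force': 0.0, 'width': 0.9974715468551011}
```

View pics/scene0.png

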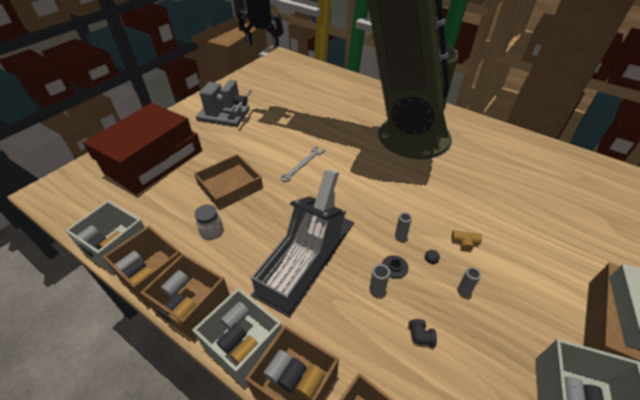

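View pics/top0.png

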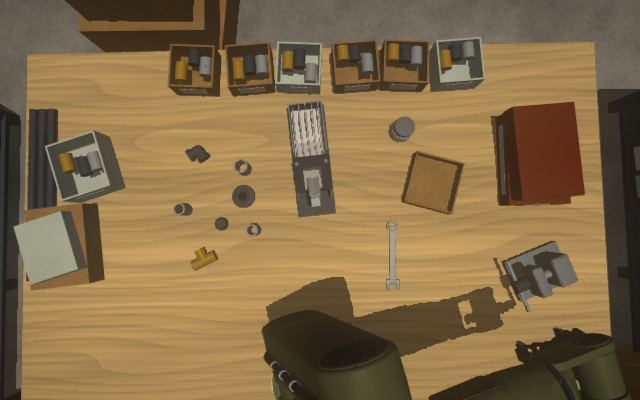

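```bash
python3 - <<'E'
from h import *
def crop(tag,x,y,w,h,s):
    i=load(tag)['img'][y:y+h,x:x+w]; return cv2.resize(i,None,fx=s,fy=s,interpolation=cv2.INTER_CUBIC)
a=crop('top0',165,145,105,100,4); b=crop('top0',285,95,60,125,4)
c=np.zeros((500,660,3),np.uint8); c[:400,:420]=a; c[:500,420:]=b
cv2.imwrite('pics/c1.png',c)
a=crop('scene0',360,200,130,105,4);b=crop('scene0',250,165,110,145,4)
c=np.zeros((580,960,3),np.uint8); c[:420,:520]=a; c[:580,520:]=b
cv2.imwrite('pics/c2.png',cv2.resize(c,None,fx=.8333,fy=.8333))
E
```

```text
(no output)
```

View pics/c1.png

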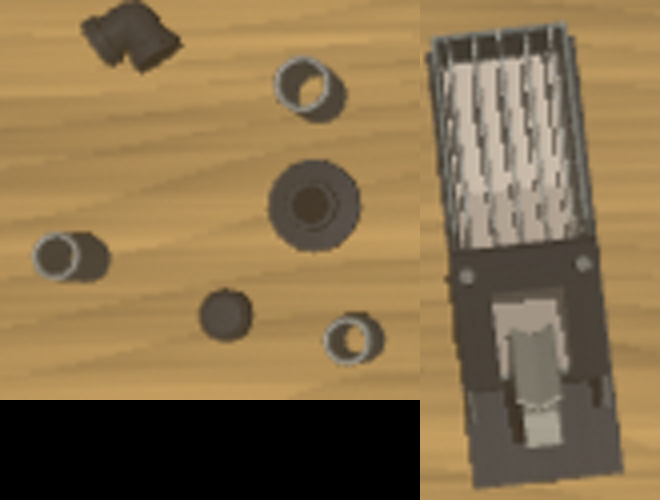

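View pics/c2.png

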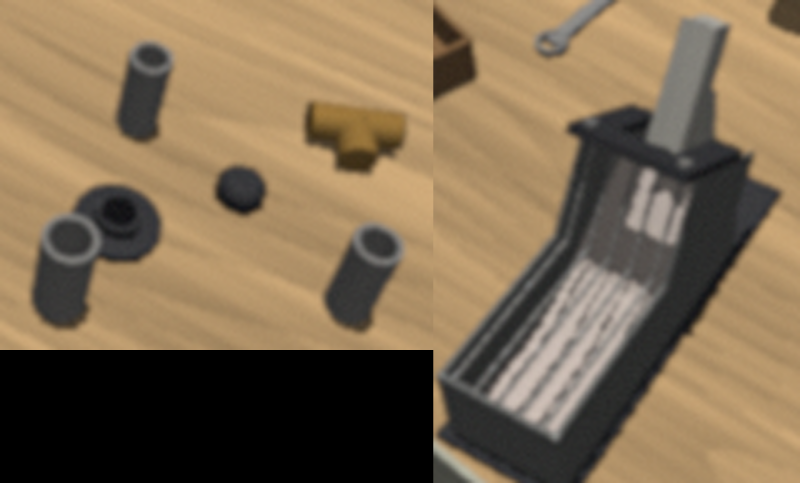

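```bash
python3 - <<'E'
from h import *
T=load('top0');S=load('scene0');print(T['intrinsics'][0],S['intrinsics'][0])
c1=lambda x,y:((165 if x<420 else 285-105)+(x+.5)/4-.5,(145 if x<420 else 95)+(y+.5)/4-.5)
c2=lambda x,y:((360 if x<433 else 250-130)+(x+.5)/3.333-.5,(200 if x<433 else 165)+(y+.5)/3.333-.5)
for n,p,q in[('P1',(302,85),(71,240)),('P2',(57,256),(377,245)),('P3',(350,341),(150,59)),('screwL',(467,276),(592,125)),('screwR',(585,264),(685,163)),('railend',(544,444),(712,22))]:
    X,e=tri((T,c1(*p)),(S,c2(*q)));print(n,np.round(X,4),round(e,4))
B=[onz(T,c1(*p),.006) for p in((474,487),(623,470))];print(np.round(B,4))
d=B[1]-B[0];print(np.linalg.norm(d))
m=(B[0]+B[1])/2;yaw=np.arctan2(d[1],d[0])+np.pi/2
ax=np.array([np.cos(yaw),np.sin(yaw)]);g=m[:2]+.09*ax;print('yaw',yaw,'origin',g)
for c in [(475,190),(478,237)]: pass
# carton rim in top view
for p in((413,152),(463,165),(452,213),(403,200)):print(np.round(onz(T,p,.045),3))
# overlay
i=cv2.resize(T['img'],None,fx=3,fy=3)
ay=np.array([-ax[1],ax[0]])
def W(x,y,z):return np.r_[g+x*ax+y*ay,z]
c,s=np.cos(np.radians(57)),np.sin(np.radians(57))
def G(u,y,n):return W(-u*c+n*s,y,.13+u*s+n*c) # u up slope,n normal
for X in [W(-.09,.055,.006),W(-.09,-.055,.006),W(.235,.055,.006),W(.235,-.055,.006),G(0,.048,.0695),G(0,-.048,.0695),G(0,0,0),G(.085,.013,.0075),G(.085,-.013,.0075),G(.04,0,.0231)]:
    print(np.round(X,4),np.round(proj(T,X),1),np.round(proj(S,X),1))
E
```

```text
[456.62799315   0.         314.67081818] [371.72577638   0.         324.67088733]
P1 [0.6125 0.1958 0.078 ] 0.0005
P2 [0.4974 0.366  0.0789] 0.0003
P3 [0.4347 0.165  0.0774] 0.0008
screwL [0.6195 0.01   0.1974] 0.0307
screwR [ 0.5973 -0.0108  0.1333] 0.0354
railend [ 0.4953 -0.0137  0.1855] 0.0018
[[ 0.4704  0.04    0.006 ]
 [ 0.4806 -0.0687  0.006 ]]
0.10919468553339012
yaw 0.09325744776213774 origin [ 0.56514018 -0.00600856]
[ 0.646 -0.292  0.045]
[ 0.606 -0.433  0.045]
[ 0.471 -0.396  0.045]
[ 0.51  -0.259  0.045]
[0.4704 0.0404 0.006 ] [298.  216.4] [353.7 222.7]
[ 0.4807 -0.0692  0.006 ] [335.5 212.1] [319.4 208. ]
[0.794  0.0706 0.006 ] [285.8 107. ] [288.5 318.1]
[ 0.8042 -0.0389  0.006 ] [322.8 102.8] [249.3 296.2]
[0.6187 0.0472 0.1679] [291.6 158.1] [325.3 218.1]
[ 0.6276 -0.0484  0.1679] [328.6 153.9] [289.1 202.4]
[ 0.5651 -0.006   0.13  ] [312.8 179.7] [319.9 205.3]
[0.5241 0.0032 0.2054] [309.2 193.5] [333.3 174.4]
[ 0.5265 -0.0227  0.2054] [319.6 192.3] [323.6 170.7]
[ 0.5627 -0.0062  0.1761] [312.8 179. ] [320.4 191.2]
```

```bash
python3 -m crank '[[[0.05,0.1,0.02],-0.8,1],[[0.06,0.1,0.02],-0.79,1],[[0.06,0.1,0.02],0,1],[[0.06,0.1,0.02],0,1],[[0.06,0.1,0.02],0,1],[[0.06,0.1,0.02],0,1],[[0.06,0.1,0.02],0,1],[[0.06,0.1,0],0,1],[[0.05,0.1,0],0,1],[[0.04,0.1,0],0,1],[[0,0,0],0,1]]'
python3 - <<'E'
from h import *
d=grab('wrist','w1');print(np.round(-d['R'].T@d['t'],3),d['R'][2],d['intrinsics'][0])
s=sensors.sense();print(s['ee_pos'],s['ee_rot'],s['clock'])
E
```

```text
clock: 1.52
ee_pos: [0.4508, -0.0203, 0.3009]
ee_rot: [-3.137, -0.153, 0.001]
contact_force: [-0.9, -0.5, 0.1]
width: 1.002
grip_force: 0.0
[ 0.53  -0.012  0.444] [-0.30890341 -0.02989444 -0.95062348] [300.90999071   0.         325.43648643]
[ 0.45037802 -0.02181288  0.30091129] [-3.13790333e+00 -1.50413587e-01  1.35131710e-03] 1.575
```

View pics/w1.png

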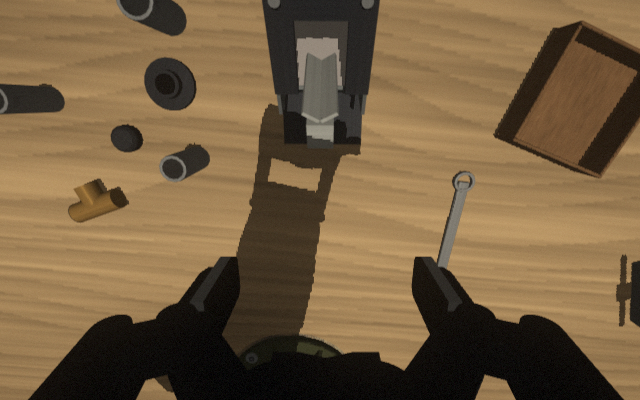

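```bash
cat >> h.py <<'E'
C,Sn=np.cos(np.radians(57)),np.sin(np.radians(57))
def gauge(g,yaw):
    ax=np.array([np.cos(yaw),np.sin(yaw)]);ay=np.array([-ax[1],ax[0]])
    W=lambda x,y,z:np.r_[np.asarray(g)+x*ax+y*ay,z]
    return W,lambda u,y,n:W(-u*C+n*Sn,y,.13+u*Sn+n*C)
E
python3 - <<'E'
from h import *
from scipy.optimize import least_squares
T=load('top0');S=load('scene0');w=load('w1')
c1=lambda x,y:((165 if x<420 else 285-105)+(x+.5)/4-.5,(145 if x<420 else 95)+(y+.5)/4-.5)
for n,p,q in[('L',(467,276),(685,163)),('R',(585,264),(592,125))]:
    print(n,tri((T,c1(*p)),(S,(120+q[0]/3.333,165+q[1]/3.333)),(w,(274,3) if n=='L' else (367,3))))
def model(p):
    W,G=gauge(p[:2],p[2]);return [(w,G(.085,0,0),(320,124)),(w,G(.085,.013,.0075),(303,122)),(w,G(.085,-.013,.0075),(338,120)),(w,W(-.09,.055,.006),(285,142)),(w,W(-.09,-.055,.006),(360,150)),(T,W(-.09,.055,.006),c1(474,487)),(T,W(-.09,-.055,.006),c1(623,470))]
f=lambda p:np.concatenate([proj(d,X)-uv for d,X,uv in model(p)])
r=least_squares(f,[.565,-.006,.093]);print(r.x);print(np.round(r.fun.reshape(-1,2),1))
print('P3 tri',tri((T,c1(350,341)),(S,(360+150/3.333,200+59/3.333)),(w,(174,168))))
print('P3 wrist z.08',onz(w,(174,168),.08),onz(T,c1(350,341),.08))
E
```

```text
L (array([0.60351471, 0.03673513, 0.16117503]), np.float64(0.0019183493753004647))
R (array([ 0.61061556, -0.03908381,  0.15853703]), np.float64(0.002210613025743615))
[ 0.55760754 -0.00734086  0.05463506]
[[ 0.7  2.6]
 [ 1.  -4.2]
 [-0.1 -0.6]
 [-1.4  3.3]
 [-0.5 -1.3]
 [-0.9  2. ]
 [-0.5  3.4]]
P3 tri (array([0.43467414, 0.16606794, 0.07766482]), np.float64(0.0018218467890505402))
P3 wrist z.08 [0.43472865 0.16615855 0.08      ] [0.4350127  0.16391933 0.08      ]
```

```bash
python3 - <<'E'
from h import *
from scipy.optimize import least_squares
T=load('top0');S=load('scene0');w=load('w1')
c1=lambda x,y:(180+(x+.5)/4-.5,95+(y+.5)/4-.5)
def model(p):
    W,G=gauge(p[:2],p[2]);m=lambda y:G(-.004,y,p[3])
    return [(w,G(.085,0,0),(320,124)),(w,G(.085,.013,.0075),(303,123)),(w,G(.085,-.013,.0075),(338,120)),(T,W(-.09,.055,.006),c1(474,487)),(T,W(-.09,-.055,.006),c1(623,470)),
  (w,m(.038),(274,3)),(w,m(-.038),(367,3)),(T,m(.038),c1(467,276)),(T,m(-.038),c1(585,264)),(S,m(.038),(120+685/3.333,165+163/3.333)),(S,m(-.038),(120+592/3.333,165+125/3.333))]
f=lambda p:np.concatenate([proj(d,X)-uv for d,X,uv in model(p)])
r=least_squares(f,[.565,-.006,.093,.06],loss='soft_l1');print(r.x);print(np.round(f(r.x).reshape(-1,2),1))
s=sensors.sense();print(s['ee_pos'])
E
```

```text
[ 0.55661707 -0.00522616  0.09819909  0.0576487 ]
[[ 0.5  3.7]
 [ 0.4 -3.3]
 [-0.7 -0.3]
 [-0.2  3. ]
 [ 0.1  2.8]
 [ 0.7 -0.1]
 [-0.1 -0.1]
 [-0.7  0.9]
 [-1.1  0.4]
 [ 0.2  1. ]
 [-0.2  0.3]]
[ 0.45037802 -0.02181288  0.30091129]
```

```bash
python3 -m crank '[[[-0.008,0.094,-0.05],0,1],[[-0.008,0.094,-0.05],0,1],[[-0.008,0.094,-0.05],0,1],[[-0.008,0.093,-0.05],0,1],[[0,0,-0.11],0,1],[[0,0,-0.11],0,1],[[0,0,-0.11],0,1],[[0,0,-0.006],0,1],[[0,0,0],0,0]]'
python3 -m crank '[[[0,0,0],0,0],[[0,0,0],0,0],[[0,0,0],0,0]]'
```

```text
clock: 2.7
ee_pos: [0.4353, 0.1642, 0.035]
ee_rot: [-3.138, -0.144, -0.003]
contact_force: [0.3, 0.1, 0.2]
width: 0.821
grip_force: 0.0
clock: 3.08
ee_pos: [0.4352, 0.1649, 0.035]
ee_rot: [-3.137, -0.146, -0.004]
contact_force: [-2.1, 0.6, 11.3]
width: 0.384
grip_force: 58.5
```

```bash
python3 -m crank '[[[0,0,0.106],0,0],[[0,0,0.106],0,0],[[0,0,0.106],0,0],[[0,0,0.106],0,0],[[0.054,-0.068,0.106],0,0],[[0.054,-0.068,0],0,0],[[0.054,-0.067,0],0,0],[[0.054,-0.067,0],0,0],[[0.054,-0.067,0],0,0],[[0,0,-0.08],0,0],[[0,0,-0.08],0,0],[[0,0,0],0,0]]'
python3 - <<'E'
from h import *
grab('wrist','w2');s=sensors.sense();print(s['ee_pos'],s['contact_force'])
E
```

```text
clock: 4.58
ee_pos: [0.5657, -0.001, 0.2118]
ee_rot: [-3.138, -0.146, 0.007]
contact_force: [-0.8, 0.1, -0.8]
width: 0.383
grip_force: 60.1
[ 0.56672664 -0.00092551  0.21426372] [ 0.42145341  0.37856866 -1.25289068]
```

View pics/w2.png

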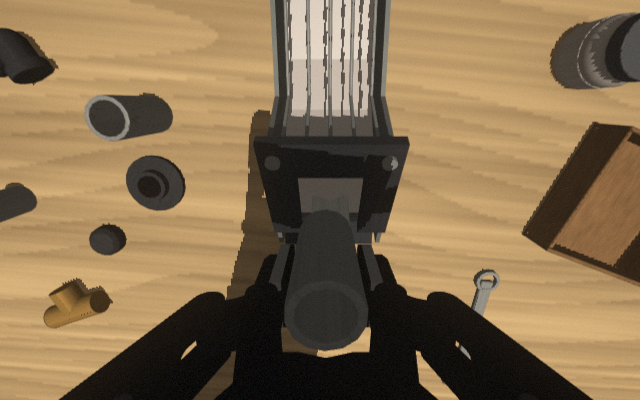

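```bash
python3 -m crank '[[[0.008,-0.008,-0.038],0,0],[[0,0,0],0,0],[[-0.0084,-0.0008,-0.0054],0,0],[[-0.0084,-0.0008,-0.0054],0,0],[[-0.0084,-0.0008,-0.0054],0,0],[[0,0,0],0,0]]'
python3 -m crank '[[[-0.0084,-0.0008,-0.0054],0,0],[[-0.0084,-0.0008,-0.0054],0,0],[[0,0,0],0,0]]'
```

```text
clock: 5.38
ee_pos: [0.56, -0.0055, 0.1891]
ee_rot: [-3.138, -0.146, -0.012]
contact_force: [9.3, 5.0, 6.8]
width: 0.383
grip_force: 61.0
clock: 5.75
ee_pos: [0.5514, -0.0064, 0.1833]
ee_rot: [-3.138, -0.146, -0.011]
contact_force: [9.2, 4.8, 3.4]
width: 0.383
grip_force: 61.7
```

```bash
python3 -m crank '[[[-0.0084,0.0024,-0.0054],0,0],[[-0.0084,0,-0.0054],0,0],[[0,0,0],0,0]]'
python3 -m crank '[[[-0.004,0,-0.0026],0,0],[[-0.004,0,-0.0026],0,0],[[0,0,0],0,0]]'
python3 - <<'E'
from h import *
grab('wrist','w3');grab('scene','s3')
E
```

```text
clock: 6.12
ee_pos: [0.543, -0.006, 0.1779]
ee_rot: [3.137, 0.145, 0.011]
contact_force: [6.5, -1.7, 6.2]
width: 0.389
grip_force: 62.2
clock: 6.5
ee_pos: [0.5393, -0.0063, 0.1757]
ee_rot: [3.137, 0.145, 0.012]
contact_force: [6.7, -3.2, 7.4]
width: 0.385
grip_force: 62.5
```

View pics/w3.png

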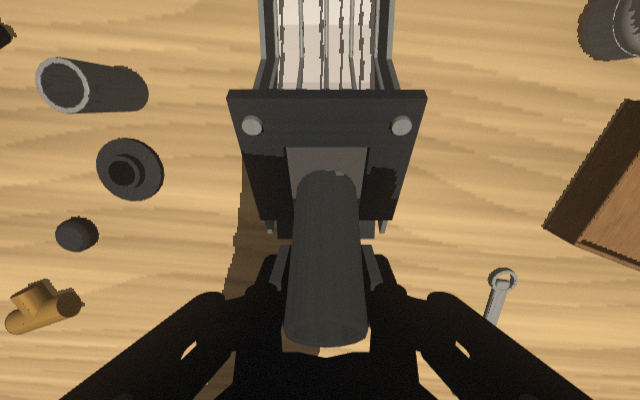

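```bash
python3 - <<'E'
from h import *
w=load('w3');s=sensors.sense()['ee_pos'];g=s+[0,0,.019];a=np.array([np.cos(.096),np.sin(.096),0]);z=np.array([0,0,1.])
for th in(0,10,20,25,30,33,36):
    t=np.radians(th);ax=-np.sin(t)*a+np.cos(t)*z;f=np.cos(t)*a+np.sin(t)*z
    for h in (.050,):print(th,[np.round(proj(w,g+ax*e+f*r)) for e,r in((-h,.017),(-h,-.017),(.08-h,.017),(.08-h,-.017))])
W,G=gauge([.5590,-.0052],.096)
print([np.round(proj(w,G(0,y,n))) for y,n in((.048,.0695),(-.048,.0695),(0,.0395))])
E
```

```text
0 [array([326., 210.]), array([326., 259.]), array([327., 283.]), array([327., 357.])]
10 [array([326., 198.]), array([326., 245.]), array([327., 300.]), array([327., 360.])]
20 [array([326., 188.]), array([326., 231.]), array([327., 316.]), array([327., 360.])]
25 [array([326., 184.]), array([326., 225.]), array([327., 324.]), array([327., 359.])]
30 [array([326., 179.]), array([326., 219.]), array([327., 331.]), array([327., 358.])]
33 [array([326., 177.]), array([326., 215.]), array([327., 335.]), array([327., 356.])]
36 [array([326., 175.]), array([326., 211.]), array([327., 338.]), array([327., 355.])]
[array([228., 106.]), array([428., 106.]), array([328., 153.])]
```

```bash
python3 -m crank '[[[-0.004,0.001,-0.0026],0,0],[[-0.004,0.001,-0.0026],0,0],[[0,0,0],0,0]]'
```

```text
clock: 6.98
ee_pos: [0.5375, -0.0061, 0.1745]
ee_rot: [3.135, 0.144, 0.022]
contact_force: [21.3, -10.0, 10.8]
width: 0.384
grip_force: 62.9
```

```bash
python3 -m crank '[[[0.003,-0.002,0.0018],0,0],[[0,0,0],0,1],[[0,0,0],0,1],[[0,0,0],0,1],[[0,0,0],0,1],[[0,0,0],0,1]]'
python3 - <<'E'
from h import *
a=grab('wrist','w4')['img'];b=grab('scene','s4')['img'][150:320,230:370]
c=np.zeros((400,640+330,3),np.uint8);c[:,:640]=a;c[:,640:]=cv2.resize(b,(330,400))
cv2.imwrite('pics/c4.png',cv2.resize(c,(800,330)))
E
```

```text
clock: 7.72
ee_pos: [0.535, -0.0058, 0.1713]
ee_rot: [-3.138, -0.146, 0.0]
contact_force: [-0.3, 0.6, 0.3]
width: 1.001
grip_force: 0.0
```

View pics/c4.png

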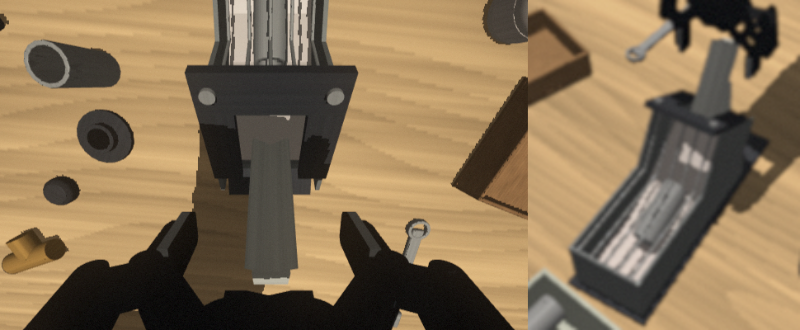

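```bash
python3 -m crank '[[[0,0,0.107],0,1],[[0,0,0.107],0,1],[[0.039,0.101,0],0,1],[[0.039,0.101,0],0,1],[[0.039,0.101,0],0,1],[[0.038,0.101,0],0,1],[[0,0,-0.12],0,1],[[0,0,-0.12],0,1],[[0,0,-0.12],0,1],[[0,0,-0.12],0,1],[[0,0,-0.008],0,1],[[0,0,0],0,0]]'
python3 -m crank '[[[0,0,0],0,0],[[0,0,0],0,0],[[0,0,0],0,0]]'
```

```text
clock: 9.32
ee_pos: [0.6135, 0.1965, 0.0366]
ee_rot: [-3.138, -0.146, -0.003]
contact_force: [0.3, -0.5, 1.0]
width: 0.817
grip_force: 0.0
clock: 9.7
ee_pos: [0.6136, 0.1965, 0.037]
ee_rot: [-3.138, -0.146, -0.006]
contact_force: [-1.7, -0.6, 8.7]
width: 0.456
grip_force: 59.3
```

```bash
python3 -m crank '[[[0,0,0.105],0,0],[[0,0,0.105],0,0],[[0,0,0.105],0,0],[[0,0,0.105],0,0],[[0,0,0.105],0,0],[[-0.0216,-0.1005,0],0,0],[[-0.0216,-0.1005,0],0,0],[[-0.0216,-0.1005,0],0,0],[[-0.0216,-0.1005,0],0,0],[[0,0,-0.098],0,0],[[0,0,-0.098],0,0],[[0,0,0],0,0]]'
python3 -m crank '[[[0,0,0],0,0],[[0,0,0],0,0]]'
```

```text
clock: 11.2
ee_pos: [0.5683, -0.0047, 0.1968]
ee_rot: [-3.138, -0.145, 0.006]
contact_force: [-0.3, -0.7, -1.1]
width: 0.453
grip_force: 61.2
clock: 11.45
ee_pos: [0.5697, -0.0048, 0.2005]
ee_rot: [3.138, 0.146, 0.004]
contact_force: [0.1, 0.2, -2.0]
width: 0.456
grip_force: 61.2
```

```bash
python3 -m crank '[[[-0.0084,-0.0008,-0.0054],0,0],[[-0.0084,-0.0008,-0.0054],0,0],[[-0.0084,-0.0008,-0.0054],0,0],[[-0.0084,-0.0008,-0.0054],0,0],[[0,0,0],0,0]]'
python3 -m crank '[[[-0.0084,-0.0008,-0.0054],0,0],[[-0.0084,-0.0008,-0.0054],0,0],[[0,0,0],0,0]]'
```

```text
clock: 12.08
ee_pos: [0.5539, -0.0059, 0.1903]
ee_rot: [-3.138, -0.146, -0.01]
contact_force: [8.8, 4.0, 6.8]
width: 0.46
grip_force: 62.6
clock: 12.45
ee_pos: [0.5454, -0.0067, 0.1846]
ee_rot: [-3.138, -0.146, -0.009]
contact_force: [6.5, 3.9, 6.0]
width: 0.453
grip_force: 63.5
```

```bash
python3 -m crank '[[[-0.0084,0.0004,-0.0054],0,0],[[-0.0042,0.0004,-0.0027],0,0],[[0,0,0],0,0]]'
python3 -m crank '[[[-0.004,0,-0.0026],0,0],[[0,0,0],0,0]]'
```

```text
clock: 12.82
ee_pos: [0.5391, -0.0068, 0.1807]
ee_rot: [3.138, 0.146, 0.009]
contact_force: [5.5, 0.6, 7.6]
width: 0.454
grip_force: 63.2
clock: 13.08
ee_pos: [0.5375, -0.0068, 0.1797]
ee_rot: [3.138, 0.146, 0.011]
contact_force: [6.6, -0.9, 9.1]
width: 0.454
grip_force: 63.1
```

```bash
python3 -m crank '[[[-0.004,0,-0.0026],0,0],[[-0.003,0,-0.002],0,0],[[0,0,0],0,0]]'
```

```text
clock: 13.45
ee_pos: [0.5373, -0.0069, 0.1795]
ee_rot: [3.137, 0.146, 0.027]
contact_force: [30.3, 0.3, 12.8]
width: 0.454
grip_force: 63.3
```

```bash
python3 -m crank '[[[0.005,0,0.003],0,0],[[0,0,0],0,1],[[0,0,0],0,1],[[0,0,0],0,1],[[0,0,0],0,1],[[0,0,0],0,1],[[0,0,0],0,1]]'
python3 - <<'E'
from h import *
a=grab('wrist','w5')['img'];b=grab('scene','s5')['img'][150:320,230:370]
c=np.zeros((400,640+330,3),np.uint8);c[:,:640]=a;c[:,640:]=cv2.resize(b,(330,400))
cv2.imwrite('pics/c5.png',cv2.resize(c,(800,330)))
E
```

```text
clock: 14.32
ee_pos: [0.5348, -0.0068, 0.1765]
ee_rot: [-3.138, -0.146, 0.0]
contact_force: [0.2, -0.5, 0.5]
width: 1.002
grip_force: 0.0
```

View pics/c5.png

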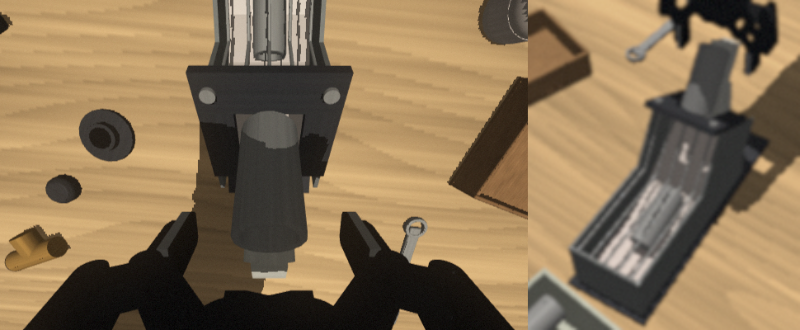

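```bash
python3 -m crank '[[[0.022,0.002,-0.013],0,1],[[0,0,0],0,1],[[0,0,0],0,0],[[0,0,0],0,0],[[0,0,0],0,0],[[0,0,0],0,0]]'
```

```text
clock: 15.18
ee_pos: [0.5458, -0.006, 0.1705]
ee_rot: [3.138, 0.145, 0.001]
contact_force: [-2.9, -3.1, 5.2]
width: 0.457
grip_force: 59.9
```

```bash
python3 -m crank '[[[0,0,0.1],0,0],[[0,0,0.1],0,0],[[0,0,0.1],0,0],[[0.0103,-0.1147,0],-0.8,0],[[0.0103,-0.1147,0],-0.8,0],[[0.0103,-0.1147,0],-0.78,0],[[0.0103,-0.1147,0],0,0],[[0.0103,-0.1147,0],0,0],[[0.0103,-0.1147,0],0,0],[[0,0,-0.1],0,0],[[0,0,-0.1],0,0],[[0,0,0],0,0]]'
python3 - <<'E'
from h import *
a=grab('wrist','w6')['img'];grab('top','t6');d=grab('scene','s6');b=d['img'][120:290,160:370]
c=np.zeros((400,640+494,3),np.uint8);c[:,:640]=a;c[:,640:]=cv2.resize(b,(494,400))
cv2.imwrite('pics/c6.png',cv2.resize(c,(800,282)));print(sensors.sense()['ee_pos'],sensors.sense()['width'])
E
```

```text
clock: 16.68
ee_pos: [0.5755, -0.349, 0.2159]
ee_rot: [-3.115, 0.375, 0.011]
contact_force: [0.6, -0.0, -1.4]
width: 0.455
grip_force: 61.2
[ 0.57744374 -0.35015587  0.22297044] 0.45627268932877835
```

View pics/c6.png

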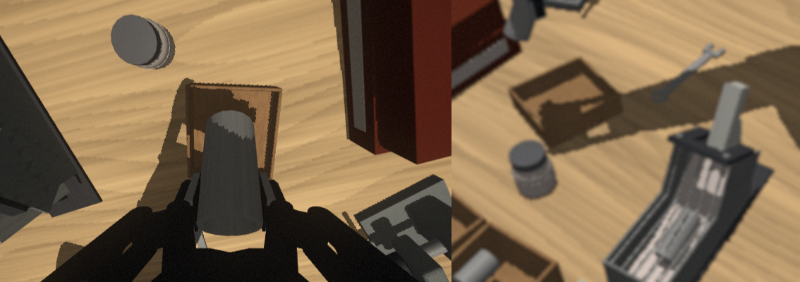

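```bash
python3 -m crank '[[[0,0,-0.1],0,0],[[0,0,-0.1],0,0],[[0,0,-0.1],0,0],[[0,0,-0.02],0,0],[[0,0,-0.02],0,0],[[0,0,0],0,0]]'
```

```text
clock: 17.58
ee_pos: [0.5773, -0.3504, 0.0523]
ee_rot: [3.118, -0.375, 0.002]
contact_force: [-4.0, 0.8, -3.3]
width: 0.461
grip_force: 61.3
```

```bash
python3 -m crank '[[[0,0,-0.006],0,0],[[0,0,-0.006],0,0],[[0,0,-0.006],0,0],[[0,0,0],0,0]]'
```

```text
clock: 18.08
ee_pos: [0.5773, -0.3505, 0.0434]
ee_rot: [3.118, -0.375, 0.003]
contact_force: [-5.1, 1.3, 0.5]
width: 0.458
grip_force: 61.4
```

```bash
python3 -m crank '[[[0,0,0],0,0.75],[[0,0,0],0,0.75],[[0,0,0],0,0.75],[[0,0,0],0,0.75],[[0,0,0.04],0,0.75],[[0,0,0.1],0,0.75],[[0,0,0.1],0,0.75],[[0,0,0.1],0,1],[[0,0,0.1],0,1],[[0,0,0],0,1]]'
python3 - <<'E'
from h import *
d=grab('wrist','w7');t=grab('top','t7');s=grab('scene','s7')
for n,o in(('scene0',s),('top0',t)):
    p=load(n)
    for X in[(.558,-.345,.01)]:
        u,v=proj(o,X).astype(int);r=28
        df=cv2.absdiff(p['img'],o['img'])[v-r:v+r,u-r:u+r].max(2)
        g=o['img'][v-r:v+r,u-r:u+r].astype(int);g=g.max(2)-g.min(2)  # gray = steel
        m=(g<15)
        print(n,(u,v),'graypix',m.sum(),(np.argwhere(m).mean(0)[::-1]+[u-r,v-r]) if m.any() else None)
# in wrist: unsaturated blob inside carton
g=d['img'].astype(int);sat=g.max(2)-g.min(2)
m=((sat<12)).astype(np.uint8)
q=[proj(d,X) for X in((.646,-.292,.045),(.606,-.433,.045),(.471,-.396,.045),(.51,-.259,.045))]
M=np.zeros_like(m);cv2.fillConvexPoly(M,np.array(q,int),1);m&=M
n,l,st,ce=cv2.connectedComponentsWithStats(m)
for k in range(1,n):
    if st[k,4]>150:print(st[k],ce[k],onz(d,ce[k],.025))
print(np.array(q).round(),sensors.sense()['ee_pos'])
E
```

```text
clock: 19.32
ee_pos: [0.5775, -0.3504, 0.2676]
ee_rot: [3.115, -0.375, 0.013]
contact_force: [0.5, 0.3, 0.2]
width: 1.001
grip_force: 0.0
scene0 (np.int64(230), np.int64(183)) graypix 414 [225.92512077 184.04589372]
top0 (np.int64(429), np.int64(183)) graypix 213 [433.29577465 187.02816901]
[ 310  154   31   64 1502] [323.53661784 181.52929427] [ 0.56023314 -0.34367634  0.025     ]
[[264. 127.]
 [387. 132.]
 [377. 239.]
 [270. 236.]] [ 0.57641715 -0.34971397  0.26091579]
```

```bash
python3 -m crank '[[[0,0,0.08],0.8,1],[[-0.0133,0.11,0],0.8,1],[[-0.0133,0.11,0],0.78,1],[[-0.0133,0.11,0],0,1],[[-0.0133,0.11,0],0,1],[[-0.0133,0.11,0],0,1],[[-0.0133,0.11,0],0,1],[[-0.0133,0.11,0],0,1],[[-0.0133,0.11,0],0,1],[[-0.0133,0.11,0],0,1],[[-0.0133,0.11,0],0,1],[[-0.0133,0.11,0],0,1]]'
python3 -m crank '[[[-0.0133,0.11,0],0,1],[[0,0.111,0],0,1],[[0,0,0],0,1],[[0,0,0],0,1]]'
python3 - <<'E'
from h import *
d=grab('wrist','w8');t=grab('top','t8')
s=sensors.sense();print(s['ee_pos'],s['ee_rot'])
# P2 still where it was in the top view?
p=load('top0');print('diff',cv2.absdiff(p['img'],load('t7')['img'])[195:222,170:200].mean())
E
```

```text
clock: 20.98
ee_pos: [0.5028, 0.2567, 0.3002]
ee_rot: [3.138, 0.146, -0.003]
contact_force: [0.0, 0.3, 0.0]
width: 1.001
grip_force: 0.0
clock: 21.48
ee_pos: [0.4968, 0.3652, 0.3002]
ee_rot: [3.137, 0.146, -0.002]
contact_force: [0.2, -0.9, 0.2]
width: 1.005
grip_force: 0.0
[0.49714482 0.36452769 0.30095774] [ 3.13796842e+00  1.43763895e-01 -5.59018026e-04]
diff 17.906172839506173
```

```bash
python3 - <<'E'
from h import *
def tm(a,b,u,v,r):
    A=load(a)['img'];B=load(b)['img'];T=A[v-r:v+r,u-r:u+r];S=B[v-r-12:v+r+12,u-r-12:u+r+12]
    q=cv2.matchTemplate(S,T,cv2.TM_CCOEFF_NORMED);_,m,_,l=cv2.minMaxLoc(q);print(a,b,m,np.array(l)-12)
tm('scene0','s7',469,282,20);tm('scene0','s6',469,282,20);tm('top0','t7',182,209,14);tm('top0','t8',182,209,14);tm('top0','t6',182,209,14)
d=load('w8');u,v=proj(d,(.4974,.366,.08));print(u,v)
E
```

```text
scene0 s7 0.9993093609809875 [0 0]
scene0 s6 0.9992887377738953 [0 0]
top0 t7 0.9997004270553589 [0 0]
top0 t8 0.36104971170425415 [-12  -7]
top0 t6 0.9996792674064636 [0 0]
325.13504033180345 169.35391110310388
```

```bash
python3 -m crank '[[[0,0.002,-0.12],0,1],[[0,0,-0.12],0,1],[[0,0,-0.12],0,1],[[0,0,-0.12],0,1],[[0,0,-0.054],0,1],[[0,0,0],0,1],[[0,0,0],0,0],[[0,0,0],0,0],[[0,0,0],0,0],[[0,0,0],0,0]]'
```

```text
clock: 22.82
ee_pos: [0.4974, 0.3669, 0.0353]
ee_rot: [-3.137, -0.146, -0.003]
contact_force: [-0.4, -0.8, 7.1]
width: 0.383
grip_force: 58.8
```

```bash
python3 -m crank '[[[0,0,0.106],0,0],[[0,0,0.106],0,0],[[0,0,0.106],0,0],[[0,0,0.106],0,0],[[0,0,0.106],0,0],[[0.021,-0.106,0],0,0],[[0.021,-0.106,0],0,0],[[0.021,-0.106,0],0,0],[[0.021,-0.106,0],0,0],[[0.021,-0.106,0],0,0],[[0.021,-0.106,0],0,0],[[0.021,-0.106,0],0,0]]'
python3 -m crank '[[[0,0,0],0,0],[[0,0,0],0,0]]'
```

```text
clock: 24.32
ee_pos: [0.5704, -0.0061, 0.2993]
ee_rot: [-3.138, -0.146, -0.0]
contact_force: [1.3, -0.6, -0.4]
width: 0.384
grip_force: 59.9
clock: 24.58
ee_pos: [0.5703, -0.0042, 0.2991]
ee_rot: [-3.138, -0.145, 0.0]
contact_force: [0.5, 0.4, -1.0]
width: 0.389
grip_force: 60.1
```

```bash
python3 -m crank '[[[0.001,0,-0.07],0,0],[[0,0,-0.07],0,0],[[0,0,-0.068],0,0],[[0,0,0],0,0],[[0,0,0],0,0],[[-0.0084,-0.0008,-0.0054],0,0],[[-0.0084,-0.0008,-0.0054],0,0],[[-0.0084,-0.0008,-0.0054],0,0],[[-0.0084,-0.0008,-0.0054],0,0],[[0,0,0],0,0]]'
python3 -m crank '[[[-0.0084,-0.0008,-0.0054],0,0],[[-0.0084,-0.0008,-0.0054],0,0],[[-0.006,-0.0008,-0.004],0,0],[[0,0,0],0,0]]'
```

```text
clock: 25.82
ee_pos: [0.5558, -0.0056, 0.1868]
ee_rot: [-3.138, -0.146, -0.012]
contact_force: [9.6, 3.0, 5.3]
width: 0.384
grip_force: 60.8
clock: 26.32
ee_pos: [0.5441, -0.0068, 0.1792]
ee_rot: [-3.138, -0.146, -0.01]
contact_force: [6.0, 3.7, 7.1]
width: 0.38
grip_force: 62.2
```

```bash
python3 -m crank '[[[-0.008,0.0004,-0.005],0,0],[[-0.004,0.0004,-0.0026],0,0],[[0,0,0],0,0]]'
python3 -m crank '[[[-0.004,0,-0.0026],0,0],[[0,0,0],0,0]]'
```

```text
clock: 26.7
ee_pos: [0.5386, -0.0068, 0.1757]
ee_rot: [3.138, 0.146, 0.012]
contact_force: [7.5, 1.4, 8.9]
width: 0.384
grip_force: 62.1
clock: 26.95
ee_pos: [0.5368, -0.0069, 0.1745]
ee_rot: [3.137, 0.145, 0.013]
contact_force: [8.8, 0.3, 9.6]
width: 0.387
grip_force: 61.7
```

```bash
python3 -m crank '[[[-0.004,0,-0.0026],0,0],[[0,0,0],0,0]]'
```

```text
clock: 27.2
ee_pos: [0.5368, -0.0069, 0.1745]
ee_rot: [3.137, 0.145, 0.023]
contact_force: [22.3, 1.6, 12.0]
width: 0.384
grip_force: 61.8
```

Flat on the rail; back off and release, then lift clear.

```bash
python3 -m crank '[[[0.003,0,0.002],0,0],[[0,0,0],0,1],[[0,0,0],0,1],[[0,0,0],0,1],[[0,0,0],0,1],[[0,0,0],0,1],[[0,0,0],0,1],[[0,0,0.1],0,1],[[0,0,0.1],0,1],[[0,0,0.1],0,1],[[-0.1,0,0],0,1],[[0,0,0],0,1]]'
python3 - <<'E'
from h import *
w=grab('wrist','w9');t=grab('top','t9');s=grab('scene','s9')
print(sensors.sense()['ee_pos'],sensors.sense()['contact_force'])
W,G=gauge([.559,-.0052],.096)
# compare with the empty-rail pictures: rail region and box region, scene view
b=load('s6')['img'];d=cv2.absdiff(s['img'],b).max(2)
for n,P in(('rail',[G(.015,y,k) for y in(-.017,.017) for k in(.0,.03)]+[G(.085,y,.02) for y in(-.017,.017)]),('box',[W(x,y,.03) for x in(.06,.225) for y in(-.035,.035)])):
    M=np.zeros(d.shape,np.uint8);cv2.fillConvexPoly(M,cv2.convexHull(np.array([proj(s,p) for p in P],np.int32)),1)
    print(n,'changed frac',((d>25)&(M>0)).sum()/M.sum(),'dark frac before/after',[(i[M>0].max(1)<110).mean().round(2) for i in(load('scene0')['img'],b,s['img'])])
def tm(a,c,u,v,r):
    A=load(a)['img'];B=load(c)['img'];T=A[v-r:v+r,u-r:u+r];q=cv2.matchTemplate(B[v-r-8:v+r+8,u-r-8:u+r+8],T,cv2.TM_CCOEFF_NORMED);_,m,_,l=cv2.minMaxLoc(q);return round(m,3),np.array(l)-8
for n,u,v in(('elbow',422,333),('tee',466,239),('flange',395,266),('cap',432,257),('jar',207,222),('wrench',290,175),):print(n,tm('scene0','s9',u,v,13))
print('carton vs s7',tm('s7','s9',228,181,28))
E
```

```text
clock: 28.7
ee_pos: [0.4824, -0.0067, 0.3222]
ee_rot: [3.138, 0.146, 0.001]
contact_force: [-0.9, -0.1, 0.3]
width: 0.997
grip_force: 0.0
[ 0.48461063 -0.00680884  0.32152351] [ 0.40494938 -0.06603194  0.05400501]
rail changed frac 0.45857418111753373 dark frac before/after [np.float64(0.11), np.float64(0.29), np.float64(0.31)]
box changed frac 0.1745230078563412 dark frac before/after [np.float64(0.29), np.float64(0.41), np.float64(0.42)]
elbow (0.999, array([0, 0]))
tee (0.999, array([0, 0]))
flange (0.903, array([0, 0]))
cap (0.999, array([0, 0]))
jar (0.998, array([0, 0]))
wrench (0.998, array([0, 0]))
carton vs s7 (0.829, array([0, 0]))
```

```bash
python3 -m crank '[[[0,-0.1,0],-0.8,1],[[0,-0.1,0],-0.8,1],[[0.02,-0.1,0],-0.78,1],[[0.04,-0.1,0],0,1],[[0.04,-0.1,0],0,1],[[0.04,-0.1,-0.03],0,1],[[0.046,-0.087,-0.074],0,1],[[0,0,0],0,1],[[0,0,0],0,1]]'
python3 - <<'E'
from h import *
t=grab('top','t10');s=grab('scene','s10')
print(sensors.sense()['ee_pos'])
for a,c in(('s7',s),('t7',t)):
    A=load(a)['img'];d=(cv2.absdiff(c['img'],A).max(2)>30).astype(np.uint8)
    d=cv2.morphologyEx(d,cv2.MORPH_OPEN,np.ones((2,2)))
    n,l,st,ce=cv2.connectedComponentsWithStats(d)
    for k in range(1,n):
        if st[k,4]>12:print(a,st[k],ce[k].round())
W,G=gauge([.559,-.0052],.096)
for nm,X in(('railmid',G(.045,0,.02)),('boxfloor',W(.14,0,.02)),('P2',(.4974,.366,.04)),('ramp',G(-.03,0,.01))):print(nm,proj(s,X).round(),proj(t,X).round())
E
```

```text
clock: 29.98
ee_pos: [0.5776, -0.3502, 0.2693]
ee_rot: [-3.119, 0.375, 0.0]
contact_force: [-0.3, 0.2, 0.7]
width: 1.0
grip_force: 0.0
[ 0.57759815 -0.3496586   0.27122466]
s7 [173   0   9   4  26] [177.   1.]
s7 [304   6   8   4  24] [307.   7.]
s7 [239  19  27  13  86] [250.  24.]
s7 [173  40  28   7  80] [188.  44.]
s7 [175  44  28   8  82] [189.  49.]
s7 [192  94  10  10  61] [197.  99.]
s7 [211 115   5   5  16] [213. 117.]
s7 [305 241   5   6  23] [307. 244.]
s7 [310 250   4   5  14] [311. 252.]
s7 [458 268  24  33 497] [469. 284.]
s7 [272 274  12  15  77] [278. 282.]
s7 [287 276   6   5  22] [289. 278.]
s7 [278 281  17  15 140] [286. 288.]
t7 [301 108   5  24  89] [303. 120.]
t7 [306 108   7  21  82] [309. 117.]
t7 [480 179  16  11  36] [488. 184.]
t7 [174 204  20  13 217] [184. 210.]
railmid [323. 188.] [313. 183.]
boxfloor [293. 271.] [307. 138.]
P2 [468. 282.] [183. 209.]
ramp [317. 216.] [312. 174.]
```

```bash
python3 -c "
from plant import finish_job
print(finish_job())"
```

```text
the job is handed in; nothing more can be done
None
```

I gauged all three couplings and handed the job in at about 30 s on the robot's clock: the two 34 mm ones slid under the bridge into the catch box, and the 40 mm one stopped and is lying in the reject carton. Before-and-after pictures show the rail empty and the other things on the table unmoved. No verdict was shown.

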